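# Wedge a forming block tight in the bench clamp

### The arm

A 7-joint arm with a two-finger parallel gripper is mounted at the origin on a cart in front of the work surface, level with it; the furniture and walls round the work are solid. World frame = base frame: x ahead of the robot, y to its left, z up, the work surface at z = 0. Lengths are in m, angles in rad, forces in N, time in s.
With the tool pointing down it reaches from about 0.4 to 0.85 m from the base axis. Payload 4.5 kg.
Tool frame: the origin (TCP) lies on the mounting face of the last link; the fingertips stand 166 mm ahead of it and the grasp point (between the pads) lies 147 mm ahead of it; z points along the fingers, x is the direction in which the jaws open and shut, and the axes are right-handed (so a half turn about z gives the same grasp; the last joint's range is limited). The gripper opens to 88 mm and grips with 3 to 60 N. Pads are 18 mm wide; open, the fingers measure 123 mm over their backs; the gripper's body (75 mm by 187 mm) begins 45 mm behind the grasp point.
Start: joints at [0.034, 0.689, -0.195, 1.565, 0.157, 0.902, -0.215], TCP at [0.625, 0, 0.405] pointing down, gripper open.
Joint ranges: [-3.01, 3.01], [-0.46, 2.08], [-1.47, 1.51], [0.13, 2.56], [-1, 4.14], [0.04, 2.09], [-2.66, 2.66]. Speed limits (rad/s): [2.57, 2.57, 3.14, 3.14, 3.14, 3.14, 3.14].

### API

Orientations are given as a rotation vector (axis times angle).
In Python, from plant import arm, eyes gives the robot as it stands.
- The arm moves only by the tool move_arm, never from a script. Its argument "targets" is a list of rows, each an object with "delta_pos": the shift along the tool's x, y, z in m, a list of three; "spin": the turn about the tool's z in degrees. In form: [{"delta_pos": [dx, dy, dz], "spin": spin}, ...]. A call has 1 to 10 rows; each row is the pose to reach, as a shift and turn from the pose commanded when the call began, along the tool's axes at that moment; what a row does not reach only later rows make up. A row lasts 1/12 s, in which the tool goes at most 41.7 mm and 7.16 degrees, less where a joint would pass 70% of its speed; a pose out of reach is approached as far as the arm can. A call with a gripper value outside its range is refused whole. "hand" is the closure, from 0 (fully open) to 1 (shut), set as the call begins (left out, the last holds). The fingers move at their own pace and stop on an object; "force" is the grip in N (left out, the last holds). Time passes only in rows, so rows that repeat a pose let the fingers close. It gives the time, the measured TCP pose, the force and the opening at its end, in the units of the state.
- arm.get_obs(): the state, without advancing time (a new reading comes with each control period).
- eyes.snapshot(name): name is "scene" or "side" or "wrist"; returns the picture (480x640x3 uint8, red, green, blue); there is no depth.
- eyes.camera_info(name): a dict with "fx", "fy", "cx", "cy" (pixels), "R" (3x3) and "t" (3): a world point X has camera coordinates R X + t; the wrist camera has in their place "mount" (4x4, takes a point from camera to tool coordinates, whose origin is the TCP and whose axes are the tool frame's). Camera axes: x right, y down, z forward; pixel columns grow to the right and rows downward; lengths in m; the calibration is good to about 2 mm. A picture is of the moment at which its call begins: read the wrist's pose just before it. camera_info takes no time and is no camera call.
- arm.hand_in(): hands the job in, once; it reports no verdict.
The state is a dict: "t": time; "joint_positions": joint angles; "joint_vel": joint speeds; "joint_torque": joint torques, N m; "eef_pos": TCP position; "eef_rot": TCP orientation; "force": force on the tool from outside, world axes, zero at the start; "moment": the same for the moment, N m; "width": finger opening in m.
Only numpy, scipy, OpenCV 4.12 (cv2) and the standard library are available. Lean on these libraries where they do the work, as an engineer would, in place of code of your own. Each camera call takes 0.05 s, during which the arm holds its last target. There are 200 camera calls.

### The job

Lay the grooved wooden forming block in the wedge clamp, grooves up and flat on the board between fence and wedge, one end up against the end stop. Then take the hammer and knock the wedge in with repeated taps on its wide end (do not force it with the gripper) until another tap no longer moves it and the block is held tight against the fence. Lay the hammer back on the bench clear of the clamp, and do not shove the other things about.

Things in the scene. Friction and masses are not known exactly. Their poses are not given: they have to be found in the camera images.
- wedge_clamp: fixed clamp: grey board 127 (x) x 244 (y) x 16 mm, on it wood strips 18 mm high. Origin: middle of its underside. Straight fence at -x, inner face x=-45 mm, y=-100 to 120; end stop at +y, face y=102, x=-45 to 1; cleat at +x whose inner face tapers 1 in 5 from x=47 at y=-102 to x=3 at y=118. Board ends at y=-122 and 122. The wedge lies on the board along the cleat
- clamp_seat (a point): fixed point of the wedge clamp on the board's top: here lies the forming block's origin when the block is against the fence and the end stop (block's long side along the clamp's y)
- wedge: loose wood wedge 200 mm long (y), 20 high, 12 wide at its tip (+y), 52 at its butt (-y). Origin: underside, mid-length, 16 mm from the straight face, which looks to -x; the +x face tapers 1 in 5. Starts slack, pulled back 38-46 mm. Driven to +y it closes on the block: play just gone at x=16, y=-30 mm in the clamp's frame; butt then still 8 mm outside the board's end
- wedge_butt (a point): centre of the wedge's butt face (52 wide x 20 mm high), 26 mm above the bench (board's top at 16 mm): struck here, along the wedge's +y. The butt overhangs the board's -y end
- forming_block: dark hardwood block 46 (x) x 140 (y) x 40 mm (z), 0.2-0.33 kg, two half-round grooves of different width across its top, a flat 55 mm long between them, centred at y=+5 mm. Origin: centre of its underside. Either end may go to the stop. In the clamp the upper 20 mm of its sides stand clear above fence and wedge; the play there is 7 mm or more
- hammer: ball-peen hammer 240 mm long, 0.24 kg, lying flat. Origin: underside, mid-length. Handle along y, head at -y: centre (0,-102,13) mm, 26 mm thick and wide, striking faces at x=-35 and +35. Handle's centre line from (-5,-85,12) to (-8,110,11) mm; at y=-50 18 mm wide, z 5 to 17; at y=+30 22 mm wide. Centre of mass near y=-35
- tin_round: bystander: round tin, 69 mm across, 25 mm high; origin at the centre of its underside
- pliers_red: bystander: small pliers lying flat, 145 x 52 x 11 mm; origin at the centre of their underside
- loupe: bystander: eye loupe, 34 mm across, 26 mm high; origin at the centre of its underside
- vernier_caliper: bystander: steel caliper lying flat, 69 x 200 x 11 mm; origin at the centre of its underside
- bench_grinder: fixed bench grinder behind the clamp, its black base plate 298 (x) x 636 (y) mm, 321 mm high in all; origin at the centre of its underside. Keep arm and gripper clear of it

How it is judged:
On the way, in this order (a step that is already met when the one before it is completed fails the run):
1. the forming block lies in the clamp, flat on the board, along the fence and released (x of forming_block in the frame of clamp_seat below 0.012 m and y of forming_block in the frame of clamp_seat above -0.02 m and z of forming_block in the frame of clamp_seat between -0.003 and 0.003 m and angle between the y axis of forming_block and the y axis of wedge_clamp, either way round below 0.1 rad and contact force between the fingers and forming_block below 0.2 N), for 0.2 s.
2. the hammer strikes the wedge a first time (contact force between hammer and wedge above 2 N).
3. the hammer is drawn back off the wedge (contact force between hammer and wedge below 0.1 N), for 0.1 s.
4. a further tap of the hammer finds the wedge home (contact force between hammer and wedge above 2 N and y of wedge in the frame of wedge_clamp above -0.033 m).
At the end, for the whole second after the job is handed in: Block flat in the clamp, within 3 mm of the fence and 10 mm of the end stop; wedge flat, driven home (at most 3 mm short of taking up all play) and pressing the block against the fence with over 4 N; hammer lying still on the bench, touching neither wedge nor clamp (contact force between wedge and forming_block above 4 N and contact force between forming_block and wedge_clamp above 4 N and y of wedge in the frame of wedge_clamp above -0.033 m and x of forming_block in the frame of clamp_seat below 0.003 m and y of forming_block in the frame of clamp_seat above -0.01 m and z of forming_block in the frame of clamp_seat below 0.004 m and angle between each of forming_block, wedge's own z axis and vertical below 0.06 rad and height (world z) of hammer below 0.045 m and linear speed of hammer below 0.02 m/s and contact force between hammer and wedge below 0.1 N and contact force between hammer and wedge_clamp below 0.1 N and angle between hammer's own y axis and vertical between 1.25 and 1.9 rad).
It fails at once if the wedge is forced with the gripper or arm instead of the hammer (contact force between any of the fingers, the arm and wedge above 6 N).
It fails at once if a bystander is shoved about (distance of any of tin_round, pliers_red, loupe, vernier_caliper from where it was at the start of the episode above 0.03 m).
It also fails if it takes over 61 s, if anything falls off the work surface, if the arm or the gripper's body presses on something with over 40 N, if the wrist force passes 120 N, or if a joint passes its speed limit or range.

## Working session

There is one attempt and no reset: what is moved stays moved. The work goes in short steps, Python scripts to look and compute and a tool call to move; the robot and the scene stay as the last step left them, time stands still between calls to the robot, and variables do not carry over. Pictures are saved under pics/ and viewed, about 8 in all and at most 12, crops included, and the job is handed in when it is done.

Besides the shell and the picture viewer there is one more tool, called after "Emit:" as a command line: name --argument value ..., lists and objects as JSON in quotes. move_arm: Moves the arm, as the interface text tells. Its arguments: {"type":"object","properties":{"targets":{"type":"array","items":{"type":"object","properties":{"delta_pos":{"type":"array","items":{"type":"number"}},"spin":{"type":"number"}}}},"hand":{"type":"number"},"force":{"type":"number"}},"required":["targets"]}

```bash
mkdir -p pics; python3 - <<'E'
from plant import arm,eyes
import cv2,numpy as np
o=arm.get_obs();print({k:np.round(v,3) for k,v in o.items()})
for n in("scene","side","wrist"):
    im=eyes.snapshot(n);cv2.imwrite(f"pics/{n}0.png",im[:,:,::-1])
    print(n,{k:np.round(v,4).tolist() for k,v in eyes.camera_info(n).items()})
E
```

```text
{'t': np.float64(0.0), 'joint_positions': array([ 0.034,  0.69 , -0.194,  1.566,  0.157,  0.902, -0.215]), 'joint_vel': array([-0.   ,  0.002,  0.   , -0.001,  0.   , -0.001, -0.002]), 'joint_torque': array([ 0.0000e+00, -5.2757e+01, -1.2670e+00, -1.5343e+01, -5.3000e-02,
        7.0000e-03,  0.0000e+00]), 'eef_pos': array([ 0.625, -0.   ,  0.404]), 'eef_rot': array([ 3.141e+00,  0.000e+00, -3.000e-03]), 'force': array([ 0.189, -0.269,  0.514]), 'moment': array([ 0.032, -0.052,  0.007]), 'width': np.float64(0.089)}
scene {'fx': 459.6022, 'fy': 459.6022, 'cx': 315.761, 'cy': 239.1823, 'R': [[-0.7959, -0.6054, -0.0036], [-0.3235, 0.4303, -0.8427], [0.5118, -0.6695, -0.5383]], 't': [0.3913, 0.2929, 1.1289]}
side {'fx': 492.3096, 'fy': 492.3096, 'cx': 316.0298, 'cy': 238.5587, 'R': [[0.9331, -0.3595, 0.009], [-0.1735, -0.4721, -0.8643], [0.315, 0.8049, -0.5029]], 't': [-0.5993, 0.063, 1.1776]}
wrist {'fx': 339.9102, 'fy': 339.9102, 'cx': 318.4071, 'cy': 237.9491, 'mount': [[1.0, 0.0003, -0.0012, 0.0002], [0.0001, 0.9547, 0.2975, -0.0779], [0.0012, -0.2975, 0.9547, 0.0198], [0.0, 0.0, 0.0, 1.0]]}
```

View pics/scene0.png

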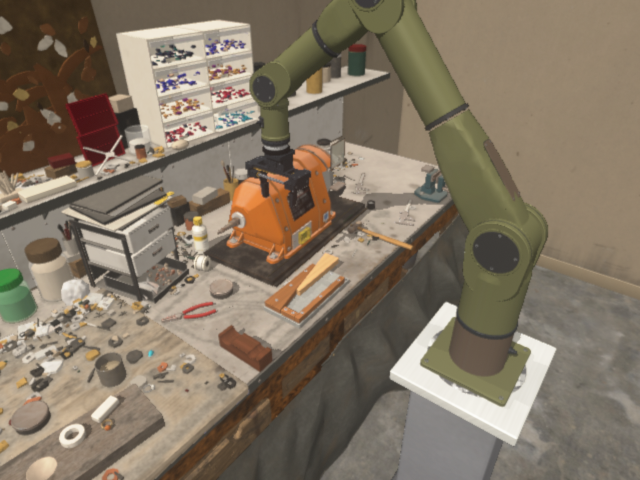

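View pics/wrist0.png

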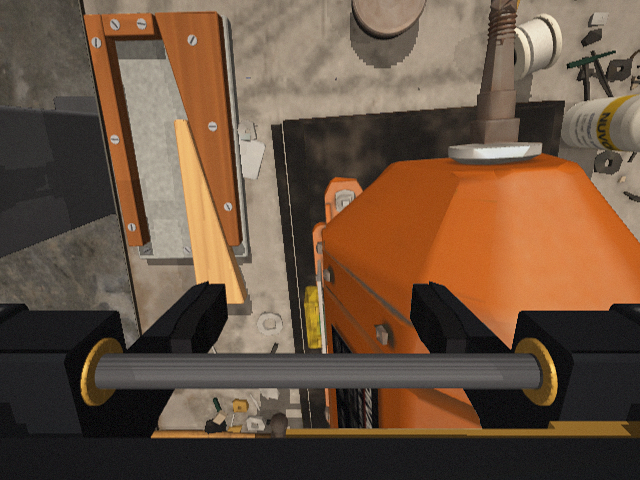

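View side.

View pics/side0.png

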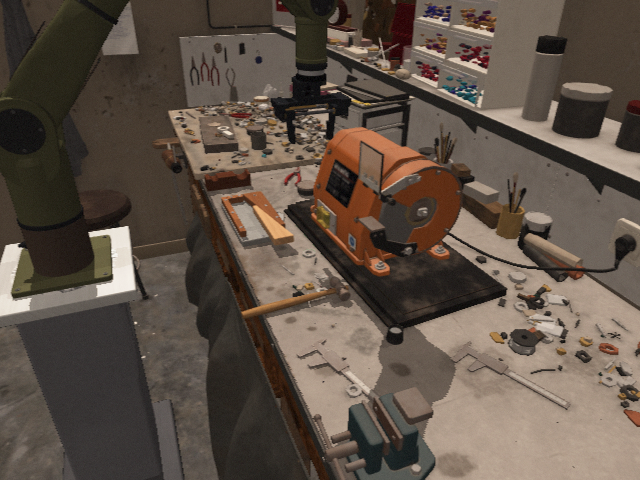

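```bash
cat > h.py <<'E'
from plant import arm,eyes
import cv2,numpy as np
from scipy.spatial.transform import Rotation as Ro
def cam(n,o=None):
    c=eyes.camera_info(n)
    if n=="wrist":
        o=o or arm.get_obs()
        T=np.eye(4);T[:3,:3]=Ro.from_rotvec(o["eef_rot"]).as_matrix();T[:3,3]=o["eef_pos"]
        M=T@np.array(c["mount"]);R=M[:3,:3].T;t=-R@M[:3,3]
    else:R,t=np.array(c["R"]),np.array(c["t"])
    return c,R,t
def ray(n,uv,z,o=None):
    c,R,t=cam(n,o);uv=np.atleast_2d(uv).astype(float)
    d=np.c_[(uv[:,0]-c["cx"])/c["fx"],(uv[:,1]-c["cy"])/c["fy"],np.ones(len(uv))]@R
    p=-R.T@t
    return p+d*((z-p[2])/d[:,2])[:,None]
def proj(n,X,o=None):
    c,R,t=cam(n,o);q=np.atleast_2d(X)@R.T+t
    return np.c_[c["fx"]*q[:,0]/q[:,2]+c["cx"],c["fy"]*q[:,1]/q[:,2]+c["cy"]]
E
python3 - <<'E'
from h import *
P=lambda *a:print(np.round(ray(*a),4).tolist())
# wrist, clamp strips top z=.034 
P("wrist",[(86,14),(218,12),(118,42),(245,243),(146,247),(161,38),(128,249)],.034)
P("wrist",[(176,121),(188,121),(244,302),(199,305)],.036)
P("scene",[(219,335),(271,362),(268,345)],.04)
im=cv2.imread("pics/scene0.png")
c=np.hstack([cv2.resize(im[280:380,160:350],None,fx=4,fy=4)]);cv2.imwrite("pics/sc.png",c)
s=cv2.imread("pics/side0.png")
E
```

```text
[[0.4156, 0.179, 0.034], [0.5342, 0.1804, 0.034], [0.4404, 0.1566, 0.034], [0.5444, -0.0371, 0.034], [0.4361, -0.0417, 0.034], [0.4803, 0.1599, 0.034], [0.4161, -0.0441, 0.034]]
[[0.4859, 0.0881, 0.036], [0.4975, 0.0881, 0.036], [0.5391, -0.1073, 0.036], [0.4874, -0.1112, 0.036]]
[[0.5285, 0.3492, 0.04], [0.3661, 0.3369, 0.04], [0.4081, 0.301, 0.04]]
```

Emit:
move_arm --targets '[{"delta_pos":[-0.04,-0.04,0],"spin":0},{"delta_pos":[-0.08,-0.08,0],"spin":0},{"delta_pos":[-0.12,-0.12,0],"spin":0},{"delta_pos":[-0.16,-0.16,0],"spin":0},{"delta_pos":[-0.17,-0.2,0],"spin":0},{"delta_pos":[-0.17,-0.2,0],"spin":0},{"delta_pos":[-0.17,-0.2,0],"spin":0},{"delta_pos":[-0.17,-0.2,0],"spin":0}]' --hand 0 --force 30

```text
t: 0.82
eef_pos: [0.4523, 0.2043, 0.4049]
eef_rot: [-3.139, -0.014, 0.002]
force: [0.3, 0.3, -0.2]
width: 0.0879
```

```bash
python3 - <<'E'
from h import *
import json
o=arm.get_obs();im=eyes.snapshot("wrist")[:,:,::-1];cv2.imwrite("pics/w1.png",im)
json.dump({k:np.array(v).tolist() for k,v in o.items()},open("o1.json","w"));print(o["t"],o["eef_pos"],o["eef_rot"])
E
```

```text
0.8167 [0.45232655 0.2043049  0.40486608] [-3.13923844e+00 -1.39243977e-02  2.17008557e-03]
```

View pics/w1.png

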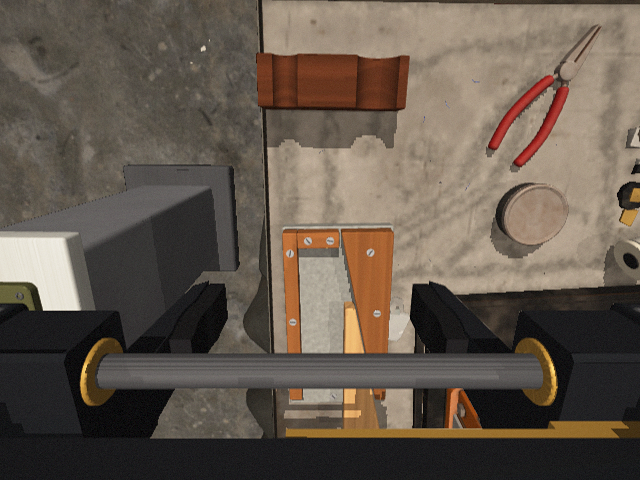

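```bash
python3 - <<'E'
import cv2,numpy as np
a=cv2.imread("pics/w1.png");b=cv2.imread("pics/wrist0.png")
A=cv2.resize(a[45:125,250:420],None,fx=4,fy=4,interpolation=2)
B=cv2.resize(a[215:300,270:410],None,fx=3,fy=3,interpolation=2)
B2=cv2.resize(b[0:125,80:260],None,fx=2,fy=2,interpolation=2)
c=np.zeros((600,800,3),np.uint8);c[:A.shape[0],:A.shape[1]]=A;c[320:320+B.shape[0],:B.shape[1]]=B;c[330:330+B2.shape[0],430:430+B2.shape[1]]=B2
cv2.imwrite("pics/z.png",c)
E
```

```text
(no output)
```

View pics/z.png

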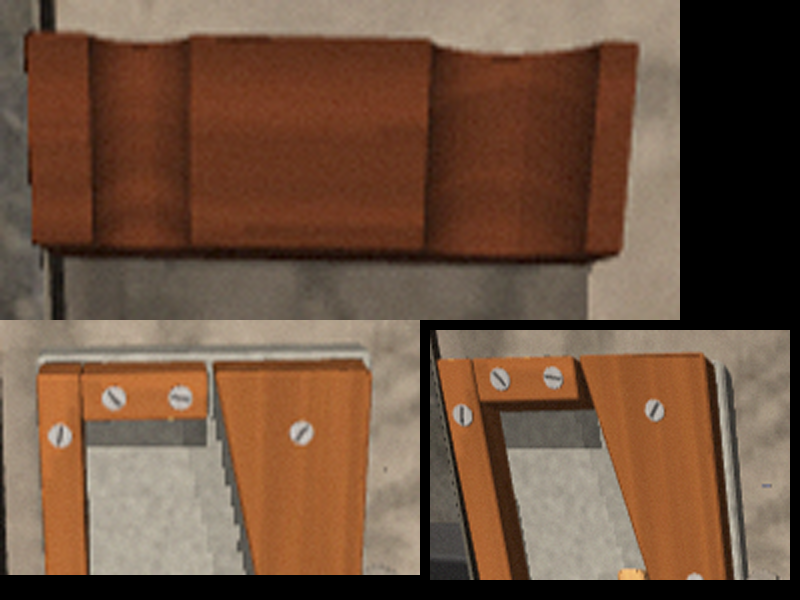

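```bash
python3 - <<'E'
from h import *
import json
o1=json.load(open("o1.json"));o0=dict(eef_pos=[.625,0,.404],eef_rot=[3.141,0,-.003])
P=lambda *a:print(np.round(ray(*a)[:,:2]*1e3,1).tolist())
print("block top");P("wrist",[(257,53.2),(409.3,56),(258.3,105.8),(405.5,107.5)],.04,o1)
print("flat");P("wrist",[(297.5,54.2),(357,55),(297.5,105),(356.2,106)],.04,o1)
print("clamp1");P("wrist",[(282.7,231),(393.7,231.7),(297.7,247.7),(339,247.7),(284.7,300)],.034,o1)
print("clamp0");P("wrist",[(85,15),(218.5,13),(106.5,36.5),(154,35),(245,243),(146,247),(128,249)],.034,o0)
P("wrist",[(244,302),(199,305),(188,121),(176,121)],.036,o0)
print("hammer side/scene head, tail")
P("side",[(338,290),(243,316),(300,300)],.012);P("scene",[(352,229),(411,246)],.012)
E
```

```text
block top
[[394.4, 351.1], [533.2, 350.0], [393.6, 306.4], [533.4, 306.0]]
flat
[[431.3, 350.6], [485.5, 350.4], [430.9, 307.4], [486.6, 307.0]]
clamp1
[[413.4, 181.2], [532.7, 181.5], [429.4, 162.4], [474.4, 162.8], [413.9, 98.9]]
clamp0
[[414.7, 178.0], [534.7, 179.4], [430.8, 160.9], [474.4, 162.1], [544.4, -37.2], [436.1, -41.9], [416.1, -44.2]]
[[539.2, -107.4], [487.4, -111.3], [497.6, 87.9], [485.9, 87.9]]
hammer side/scene head, tail
[[564.8, -335.0], [348.5, -349.7], [474.7, -339.8]]
[[568.9, -313.0], [351.8, -339.9]]
```

```bash
python3 - <<'E'
import cv2,numpy as np
b=cv2.imread("pics/wrist0.png")
cv2.imwrite("pics/z2.png",cv2.resize(b[115:310,80:260],None,fx=3,fy=3,interpolation=2))
E
```

```text
(no output)
```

View pics/z2.png

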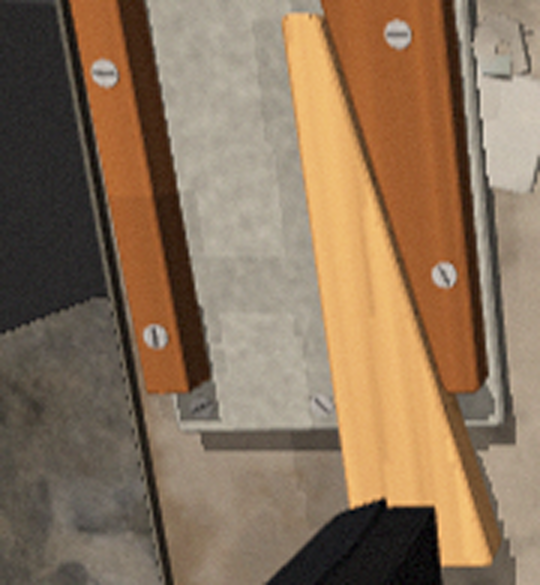

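Emit:
move_arm --targets '[{"delta_pos":[0,-0.04,0],"spin":7},{"delta_pos":[0.004,-0.08,0],"spin":14},{"delta_pos":[0.004,-0.124,0.0],"spin":21},{"delta_pos":[0.004,-0.1285,0.02],"spin":28},{"delta_pos":[0.004,-0.1285,0.04],"spin":35},{"delta_pos":[0.004,-0.1285,0.06],"spin":42},{"delta_pos":[0.004,-0.1285,0.08],"spin":49},{"delta_pos":[0.004,-0.1285,0.1],"spin":56},{"delta_pos":[0.004,-0.1285,0.12],"spin":63},{"delta_pos":[0.004,-0.1285,0.14],"spin":70}]'

```text
t: 1.7
eef_pos: [0.4606, 0.3267, 0.2636]
eef_rot: [2.565, -1.813, 0.003]
force: [-0.1, 0.2, 0.2]
width: 0.0883
```

```bash
python3 - <<'E'
from h import *
o0=dict(eef_pos=[.625,0,.404],eef_rot=[3.141,0,-.003])
P=lambda *a:print(np.round(ray(*a)[:,:2]*1e3,1).tolist())
P("wrist",[(85,15),(106.5,36.5),(129,245.7),(143,245.7),(218.5,13),(239,245)],.034,o0)
P("wrist",[(243.3,303.3),(175,120),(187.3,120),(80+342/3,115+480/3)],.036,o0)
E
```

```text
[[414.2, 177.1], [430.3, 160.1], [417.3, -41.1], [432.5, -41.1], [534.1, 178.6], [537.1, -40.3]]
[[537.6, -109.8], [484.5, 88.1], [496.4, 88.1], [485.1, -74.8]]
```

Emit:
move_arm --targets '[{"delta_pos":[0,0,0],"spin":7},{"delta_pos":[0,0,0],"spin":14},{"delta_pos":[0,0,0],"spin":20},{"delta_pos":[0,0,0],"spin":20},{"delta_pos":[0,0,0],"spin":20},{"delta_pos":[0,0,0],"spin":20}]'

```text
t: 2.2
eef_pos: [0.4598, 0.3277, 0.2647]
eef_rot: [-2.223, 2.22, -0.001]
force: [-0.3, -1.1, 0.1]
width: 0.0883
```

Emit:
move_arm --targets '[{"delta_pos":[0,0.001,0.03],"spin":0},{"delta_pos":[0,0.001,0.055],"spin":0},{"delta_pos":[0,0.001,0.075],"spin":0},{"delta_pos":[0,0.001,0.075],"spin":0},{"delta_pos":[0,0.001,0.075],"spin":0}]'

```text
t: 2.62
eef_pos: [0.4581, 0.328, 0.1893]
eef_rot: [2.221, -2.22, -0.001]
force: [1.1, 0.0, 1.1]
width: 0.0885
```

Emit:
move_arm --targets '[{"delta_pos":[0,0,0],"spin":0},{"delta_pos":[0,0,0],"spin":0},{"delta_pos":[0,0,0],"spin":0},{"delta_pos":[0,0,0],"spin":0},{"delta_pos":[0,0,0],"spin":0},{"delta_pos":[0,0,0],"spin":0}]' --hand 1 --force 30

```text
t: 3.12
eef_pos: [0.4581, 0.3287, 0.1902]
eef_rot: [-2.221, 2.221, -0.0]
force: [0.6, 0.1, -0.2]
width: 0.05
```

Emit:
move_arm --targets '[{"delta_pos":[0,0,0],"spin":0},{"delta_pos":[0,0,0],"spin":0},{"delta_pos":[0,0,0],"spin":0},{"delta_pos":[0,0,-0.02],"spin":0},{"delta_pos":[0,0,-0.05],"spin":-7},{"delta_pos":[0,0,-0.08],"spin":-14},{"delta_pos":[0,0,-0.09],"spin":-21},{"delta_pos":[0.03,0,-0.09],"spin":-28},{"delta_pos":[0.06,0,-0.09],"spin":-35},{"delta_pos":[0.09,0,-0.09],"spin":-42}]'

```text
t: 3.95
eef_pos: [0.4575, 0.238, 0.2797]
eef_rot: [-2.875, 1.266, -0.0]
force: [0.6, -0.9, -3.0]
width: 0.0458
```

Emit:
move_arm --targets '[{"delta_pos":[0,0,0],"spin":-7},{"delta_pos":[0,0,0],"spin":-14},{"delta_pos":[0,0,0],"spin":-21},{"delta_pos":[0,0,0],"spin":-28},{"delta_pos":[0,0,0],"spin":-35},{"delta_pos":[0,0,0],"spin":-42},{"delta_pos":[0,0,0],"spin":-48.6},{"delta_pos":[0,0,0],"spin":-48.6},{"delta_pos":[0,0,0],"spin":-48.6}]'

```text
t: 4.7
eef_pos: [0.4579, 0.2383, 0.2794]
eef_rot: [3.141, 0.011, -0.001]
force: [-0.3, 0.8, -2.3]
width: 0.0456
```

Emit:
move_arm --targets '[{"delta_pos":[-0.002,0.035,0],"spin":0},{"delta_pos":[-0.002,0.07,0],"spin":0},{"delta_pos":[-0.002,0.105,0],"spin":0},{"delta_pos":[-0.002,0.135,0.015],"spin":0},{"delta_pos":[-0.002,0.157,0.03],"spin":0},{"delta_pos":[-0.002,0.157,0.044],"spin":0},{"delta_pos":[-0.002,0.157,0.044],"spin":0},{"delta_pos":[-0.002,0.157,0.044],"spin":0},{"delta_pos":[-0.002,0.157,0.044],"spin":0}]'

```text
t: 5.45
eef_pos: [0.4579, 0.0827, 0.2361]
eef_rot: [-3.141, -0.017, -0.002]
force: [0.9, 1.0, -1.2]
width: 0.046
```

```bash
python3 - <<'E'
from h import *
import json
o=arm.get_obs();im=eyes.snapshot("wrist")[:,:,::-1];cv2.imwrite("pics/w2.png",im)
json.dump({k:np.array(v).tolist() for k,v in o.items()},open("o2.json","w"));print(o["t"],o["eef_pos"],o["eef_rot"])
s=eyes.snapshot("scene")[:,:,::-1];d=eyes.snapshot("side")[:,:,::-1]
c=np.zeros((600,800,3),np.uint8)
c[:360,:480]=cv2.resize(im,(480,360));
A=cv2.resize(s[240:330,250:360],None,fx=2.9,fy=2.9,interpolation=2);c[:A.shape[0],480:480+A.shape[1]]=A[:,:320]
B=cv2.resize(d[170:250,210:310],None,fx=3,fy=3,interpolation=2);c[360:,:B.shape[1]]=B
B=cv2.resize(d[270:330,230:370],None,fx=3.2,fy=3.2,interpolation=2);c[400:400+B.shape[0],320:320+B.shape[1]]=B
cv2.imwrite("pics/c2.png",c)
E
```

```text
5.45 [0.45792782 0.08269354 0.23614844] [-3.14053837e+00 -1.72745750e-02 -1.55466277e-03]
```

View pics/c2.png

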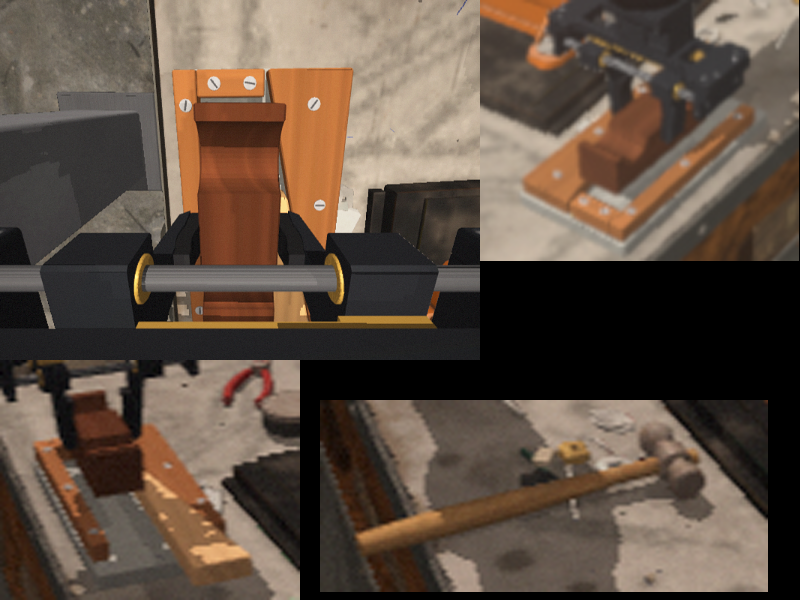

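```bash
python3 - <<'E'
from h import *
import json
o=json.load(open("o2.json"))
P=lambda *a:print(np.round(ray(*a)[:,:2]*1e3,1).tolist())
P("wrist",[(260,138),(381,138)],.086,o)
P("wrist",[(261,127),(352,127),(231,93),(468,93)],.034,o)
im=cv2.imread("pics/w2.png");cv2.imwrite("pics/z3.png",cv2.resize(im[80:280,220:480],None,fx=3,fy=3,interpolation=2))
E
```

```text
[[435.8, 158.5], [480.3, 158.9]]
[[428.0, 163.0], [474.4, 163.5], [413.7, 178.9], [531.3, 180.1]]
```

View pics/z3.png

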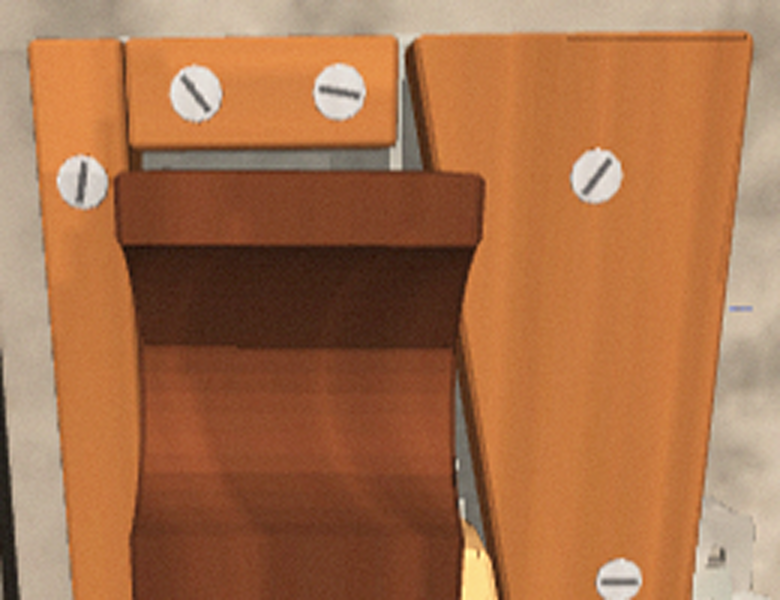

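Emit:
move_arm --targets '[{"delta_pos":[-0.001,0,0.008],"spin":0},{"delta_pos":[-0.001,0,0.016],"spin":0},{"delta_pos":[-0.001,0,0.023],"spin":0},{"delta_pos":[-0.001,0,0.027],"spin":0},{"delta_pos":[-0.001,0,0.029],"spin":0},{"delta_pos":[-0.001,0,0.029],"spin":0},{"delta_pos":[-0.001,0,0.029],"spin":0}]'

```text
t: 6.18
eef_pos: [0.4566, 0.0815, 0.2065]
eef_rot: [3.141, 0.017, -0.0]
force: [0.3, 0.9, -2.3]
width: 0.0458
```

Emit:
move_arm --targets '[{"delta_pos":[0,0,0.001],"spin":0},{"delta_pos":[0,0,0.0015],"spin":0},{"delta_pos":[0,0,0.0015],"spin":0}]'

```text
t: 6.43
eef_pos: [0.4566, 0.0815, 0.206]
eef_rot: [-3.141, -0.016, -0.001]
force: [-1.6, 0.9, 7.2]
width: 0.0453
```

Emit:
move_arm --targets '[{"delta_pos":[0,0,0],"spin":0},{"delta_pos":[0,0,0],"spin":0},{"delta_pos":[0,0,0],"spin":0},{"delta_pos":[0,0,0],"spin":0},{"delta_pos":[0,0,-0.02],"spin":0},{"delta_pos":[0,0,-0.05],"spin":0},{"delta_pos":[0,0,-0.09],"spin":0},{"delta_pos":[0,0,-0.12],"spin":0},{"delta_pos":[0,0,-0.12],"spin":0}]' --hand 0.1

```text
t: 7.18
eef_pos: [0.4579, 0.0817, 0.3298]
eef_rot: [-3.139, -0.015, -0.014]
force: [0.3, 0.6, 0.6]
width: 0.0791
```

```bash
python3 - <<'E'
from h import *
import json
o=arm.get_obs();im=eyes.snapshot("wrist")[:,:,::-1];cv2.imwrite("pics/w3.png",im)
json.dump({k:np.array(v).tolist() for k,v in o.items()},open("o3.json","w"));print(o["t"],o["eef_pos"],o["eef_rot"])
d=eyes.snapshot("side")[:,:,::-1]
c=np.zeros((600,800,3),np.uint8)
A=cv2.resize(im[80:330,220:480],None,fx=1.6,fy=1.6,interpolation=2);c[:A.shape[0],:A.shape[1]]=A
B=cv2.resize(d[170:260,210:310],None,fx=3.8,fy=3.8,interpolation=2);c[:B.shape[0],420:]=B
B=cv2.resize(d[275:325,230:360],None,fx=3.5,fy=3.5,interpolation=2);c[410:410+B.shape[0],0:B.shape[1]]=B
cv2.imwrite("pics/c3.png",c)
E
```

```text
7.1833 [0.45792611 0.08171882 0.32983639] [-3.13905969 -0.01527716 -0.01362679]
```

View pics/c3.png

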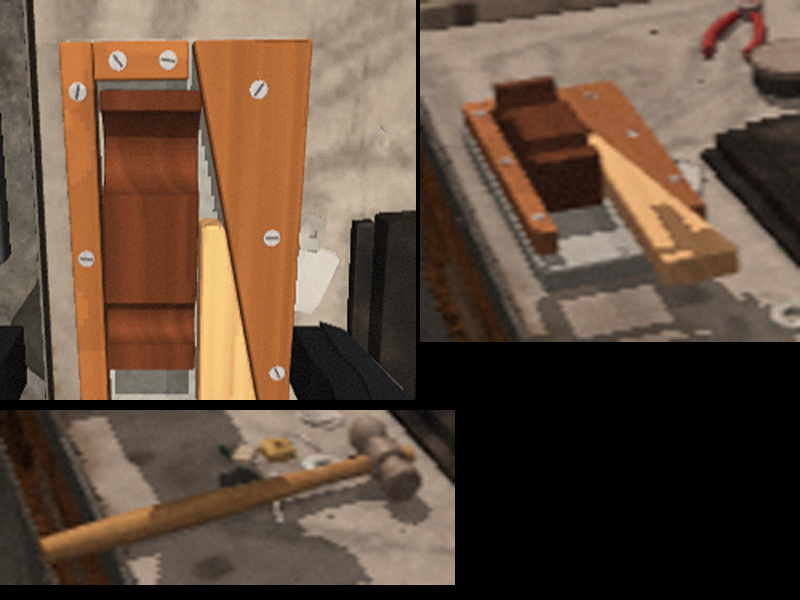

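Emit:
move_arm --targets '[{"delta_pos":[-0.02,0.03,-0.01],"spin":7},{"delta_pos":[-0.03,0.065,-0.02],"spin":14},{"delta_pos":[-0.03,0.105,-0.02],"spin":21},{"delta_pos":[-0.03,0.145,-0.02],"spin":28},{"delta_pos":[-0.03,0.185,-0.02],"spin":35},{"delta_pos":[-0.03,0.225,-0.02],"spin":42},{"delta_pos":[-0.03,0.265,-0.02],"spin":49},{"delta_pos":[-0.02,0.305,-0.02],"spin":56},{"delta_pos":[-0.01,0.345,-0.02],"spin":63},{"delta_pos":[0,0.385,-0.02],"spin":70}]' --hand 0.3

```text
t: 8.12
eef_pos: [0.4601, -0.3054, 0.3435]
eef_rot: [2.576, -1.796, -0.005]
force: [0.9, 0.6, 0.2]
width: 0.0621
```

Emit:
move_arm --targets '[{"delta_pos":[0,0,0],"spin":7},{"delta_pos":[0.01,0.01,0],"spin":14},{"delta_pos":[0.02,0.01,0],"spin":20},{"delta_pos":[0.02,0.01,0],"spin":20},{"delta_pos":[0.02,0.01,0],"spin":20},{"delta_pos":[0.02,0.01,0],"spin":20}]'

```text
t: 8.62
eef_pos: [0.4583, -0.3247, 0.3441]
eef_rot: [2.237, -2.205, -0.004]
force: [-0.3, 0.8, 0.1]
width: 0.0618
```

```bash
python3 - <<'E'
from h import *
import json
o=arm.get_obs();im=eyes.snapshot("wrist")[:,:,::-1];cv2.imwrite("pics/w4.png",im)
json.dump({k:np.array(v).tolist() for k,v in o.items()},open("o4.json","w"));print(o["t"],o["eef_pos"],o["eef_rot"],o["joint_positions"].round(2))
E
```

```text
8.6167 [ 0.4583239  -0.32465602  0.34413959] [ 2.23700467 -2.20529574 -0.00386971] [ 0.5   0.69  0.06  1.83 -0.06  0.63 -0.96]
```

View pics/w4.png

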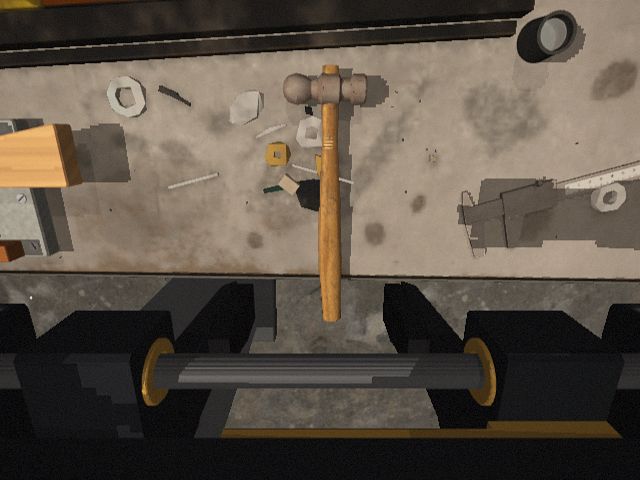

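```bash
python3 - <<'E'
from h import *
import json
o=json.load(open("o4.json"))
P=lambda *a:print(np.round(ray(*a)[:,:2]*1e3,1).tolist())
P("wrist",[(283,88),(367,88),(331,65),(331,72),(331,104)],.015,o)
P("wrist",[(331,120),(330,150),(329.5,200),(330,250),(331.5,320)],.014,o)
P("wrist",[(322,118),(338,118),(319,235),(341,235)],.014,o)
print("wedge top butt");P("wrist",[(56,124),(68,186)],.036,o)
print(ray("wrist",[(76,124),(80,185)],.016,o))
im=cv2.imread("pics/w4.png")
E
```

```text
[[569.3, -292.1], [570.3, -362.4], [587.3, -331.8], [582.1, -331.9], [557.4, -332.6]]
[[544.6, -332.9], [519.5, -332.7], [474.8, -333.3], [425.8, -335.0], [349.0, -338.4]]
[[546.1, -325.1], [546.3, -338.9], [440.8, -324.1], [441.1, -345.1]]
wedge top butt
[[537.8, -111.1], [487.9, -110.4]]
[[ 0.53821133 -0.11359825  0.016     ]
 [ 0.4856678  -0.10674306  0.016     ]]
```

Emit:
move_arm --targets '[{"delta_pos":[0.005,-0.035,0],"spin":0},{"delta_pos":[0.009,-0.0705,0.01],"spin":0},{"delta_pos":[0.009,-0.0705,0.04],"spin":0},{"delta_pos":[0.009,-0.0705,0.08],"spin":0},{"delta_pos":[0.009,-0.0705,0.12],"spin":0},{"delta_pos":[0.009,-0.0705,0.15],"spin":0},{"delta_pos":[0.009,-0.0705,0.165],"spin":0},{"delta_pos":[0.009,-0.0705,0.173],"spin":0},{"delta_pos":[0.009,-0.0705,0.173],"spin":0},{"delta_pos":[0.009,-0.0705,0.173],"spin":0}]'

```text
t: 9.5
eef_pos: [0.5296, -0.3342, 0.1734]
eef_rot: [-2.233, 2.209, -0.003]
force: [0.1, -0.5, 0.2]
width: 0.0615
```

Emit:
move_arm --targets '[{"delta_pos":[-0.001,0,0.003],"spin":0},{"delta_pos":[-0.001,0,0.003],"spin":0},{"delta_pos":[-0.001,0,0.003],"spin":0}]'

```text
t: 9.75
eef_pos: [0.5294, -0.3331, 0.1705]
eef_rot: [-2.233, 2.209, -0.003]
force: [-0.5, 0.6, 0.1]
width: 0.0614
```

Emit:
move_arm --targets '[{"delta_pos":[0,0,0],"spin":0},{"delta_pos":[0,0,0],"spin":0},{"delta_pos":[0,0,0],"spin":0},{"delta_pos":[0,0,0],"spin":0},{"delta_pos":[0,0,0],"spin":0},{"delta_pos":[0,0,0],"spin":0},{"delta_pos":[0,0,0],"spin":0},{"delta_pos":[0,0,0],"spin":0},{"delta_pos":[0,0,0],"spin":0}]' --hand 1 --force 58

```text
t: 10.5
eef_pos: [0.5289, -0.333, 0.1692]
eef_rot: [2.233, -2.21, 0.0]
force: [-0.1, -0.4, 0.2]
width: 0.0144
```

Emit:
move_arm --targets '[{"delta_pos":[0,0,-0.015],"spin":0},{"delta_pos":[0,0.01,-0.04],"spin":0},{"delta_pos":[-0.03,0.03,-0.04],"spin":0},{"delta_pos":[-0.06,0.05,-0.04],"spin":0},{"delta_pos":[-0.1,0.061,-0.04],"spin":0},{"delta_pos":[-0.133,0.061,-0.03],"spin":0},{"delta_pos":[-0.133,0.061,-0.013],"spin":0},{"delta_pos":[-0.133,0.061,-0.013],"spin":0},{"delta_pos":[-0.133,0.061,-0.013],"spin":0}]'

```text
t: 11.25
eef_pos: [0.4668, -0.2009, 0.1826]
eef_rot: [2.233, -2.209, 0.0]
force: [0.2, -1.3, -2.4]
width: 0.0142
```

```bash
python3 - <<'E'
from h import *
import json
o=arm.get_obs();im=eyes.snapshot("wrist")[:,:,::-1];cv2.imwrite("pics/w5.png",im)
json.dump({k:np.array(v).tolist() for k,v in o.items()},open("o5.json","w"));print(o["t"],o["eef_pos"],o["eef_rot"],o["force"])
d=eyes.snapshot("side")[:,:,::-1]
B=cv2.resize(d[170:320,210:350],None,fx=3.5,fy=3.5,interpolation=2)
c=np.zeros((525,800,3),np.uint8);c[:,:490]=B;c[:240,490:]=cv2.resize(im,(310,240))
cv2.imwrite("pics/c5.png",c)
E
```

```text
11.25 [ 0.46675554 -0.20086161  0.18257304] [ 2.23286175e+00 -2.20944293e+00  3.70915725e-04] [ 0.23876671 -1.27230555 -2.40690196]
```

View pics/c5.png

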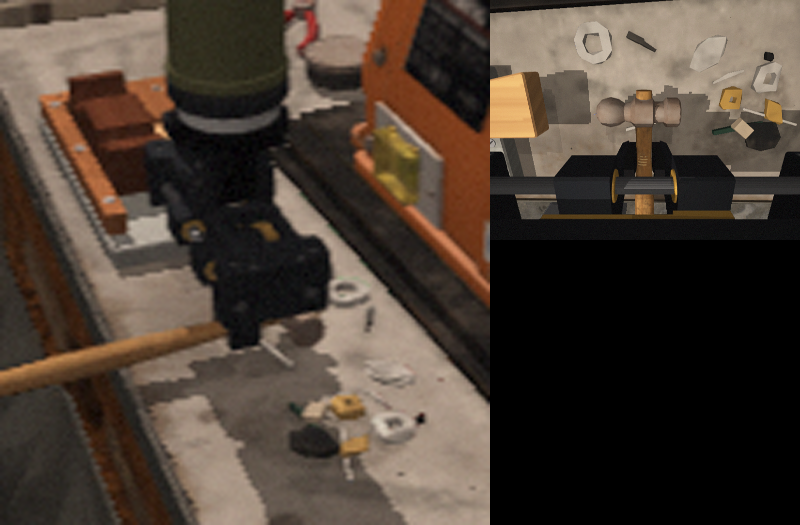

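Emit:
move_arm --targets '[{"delta_pos":[-0.03,0,0],"spin":0},{"delta_pos":[-0.06,0,0],"spin":0},{"delta_pos":[-0.065,0,0],"spin":0},{"delta_pos":[-0.04,0,0],"spin":0},{"delta_pos":[-0.03,0,0],"spin":0},{"delta_pos":[-0.03,0,0],"spin":0},{"delta_pos":[-0.03,0,0],"spin":0}]'

```text
t: 11.93
eef_pos: [0.4661, -0.1725, 0.1827]
eef_rot: [2.229, -2.214, 0.002]
force: [-0.3, -0.8, -2.5]
width: 0.0145
```

```bash
cat > look.py <<'E'
from h import *
o=arm.get_obs();im=eyes.snapshot("wrist")[:,:,::-1]
# wedge top colour, butt edge
hsv=cv2.cvtColor(np.ascontiguousarray(im),cv2.COLOR_BGR2HSV)
m=cv2.inRange(hsv,(14,110,200),(24,200,255));m[205*2:]=0;m=m[:,:320] 
n,l,s,c=cv2.connectedComponentsWithStats(m)
print(o["t"],o["eef_pos"].round(4),o["force"].round(1),o["width"])
for i in np.argsort(-s[1:,4])[:3]+1:
    ys,xs=np.where(l==i);r=[xs[ys==y].max() for y in range(ys.min()+5,ys.max()-4,8) if (ys==y).any()]
    X=ray("wrist",np.c_[r,[y for y in range(ys.min()+5,ys.max()-4,8) if (ys==y).any()]],.036,o)
    print(s[i],"butt y",X[:,1].round(4)[:8],"x",X[:,0].round(3)[[0,-1]])
cv2.imwrite("pics/l%.1f.png"%o["t"],im)
E
python3 look.py; python3 - <<'E'
import cv2,numpy as np
b=cv2.cvtColor(cv2.imread("pics/w5.png"),cv2.COLOR_BGR2HSV)
print(b[200,40],b[180,80],b[200,108],b[240,90])
E
```

```text
11.9333 [ 0.4661 -0.1725  0.1827] [-0.3 -0.8 -2.5] 0.014498385387135196
[    0   158   110   128 11610] butt y [-0.0856 -0.0858 -0.0856 -0.0857 -0.0859 -0.0857 -0.0859 -0.086 ] x [0.532 0.488]
[ 16 135 228] [ 14 137  82] [ 15 134  78] [ 14 148 124]Traceback (most recent call last):
  File "look.py", line 11, in <module>
    print(s[i],"butt y",X[:,1].round(4)[:8],"x",X[:,0].round(3)[[0,-1]])
                                                ~~~~~~~~~~~~~~~^^^^^^^^
IndexError: index 0 is out of bounds for axis 0 with size 0
```

Emit:
move_arm --targets '[{"delta_pos":[-0.03,0,0],"spin":0},{"delta_pos":[-0.06,0,0],"spin":0},{"delta_pos":[-0.06,0,0],"spin":0},{"delta_pos":[-0.03,0,0],"spin":0},{"delta_pos":[-0.01,0,0],"spin":0},{"delta_pos":[-0.01,0,0],"spin":0},{"delta_pos":[-0.01,0,0],"spin":0}]'

```text
t: 12.57
eef_pos: [0.466, -0.1623, 0.1823]
eef_rot: [2.23, -2.212, 0.001]
force: [-0.1, 0.9, -3.7]
width: 0.0145
```

```bash
sed -i 's/\[:3\]+1/[:1]+1/' look.py; python3 look.py
```

```text
12.5667 [ 0.466  -0.1623  0.1823] [-0.1  0.9 -3.7] 0.014536891483944762
[   0  166   90  126 9145] butt y [-0.0668 -0.0666 -0.0667 -0.0668 -0.0669 -0.067  -0.0671 -0.0672] x [0.529 0.484]
```

Emit:
move_arm --targets '[{"delta_pos":[-0.03,0,0],"spin":0},{"delta_pos":[-0.06,0,0],"spin":0},{"delta_pos":[-0.06,0,0],"spin":0},{"delta_pos":[-0.03,0,0],"spin":0},{"delta_pos":[0,0,0],"spin":0},{"delta_pos":[0,0,0],"spin":0},{"delta_pos":[0,0,0],"spin":0}]'

```text
t: 13.2
eef_pos: [0.466, -0.1617, 0.1823]
eef_rot: [2.231, -2.212, 0.001]
force: [-0.6, 0.7, -2.3]
width: 0.0149
```

```bash
python3 look.py
```

```text
13.2 [ 0.466  -0.1617  0.1823] [-0.6  0.7 -2.3] 0.01487533524044495
[   0  166   91  126 9345] butt y [-0.0665 -0.0666 -0.0667 -0.0668 -0.067  -0.0671 -0.0668 -0.0669] x [0.529 0.484]
```

Emit:
move_arm --targets '[{"delta_pos":[-0.035,0,0],"spin":0},{"delta_pos":[-0.073,0,0],"spin":0},{"delta_pos":[-0.073,0,0],"spin":0}]'

```text
t: 13.5
eef_pos: [0.4621, -0.0884, 0.182]
eef_rot: [2.218, -2.212, 0.001]
force: [-2.5, -20.4, -3.4]
width: 0.0185
```

Emit:
move_arm --targets '[{"delta_pos":[0.03,0,0],"spin":0},{"delta_pos":[0.073,0,0],"spin":0},{"delta_pos":[0.073,0,0],"spin":0},{"delta_pos":[0.073,0,0],"spin":0}]'

```text
t: 13.83
eef_pos: [0.4659, -0.162, 0.1823]
eef_rot: [2.23, -2.213, 0.001]
force: [0.1, 0.4, -3.0]
width: 0.0145
```

```bash
python3 look.py
```

```text
13.8333 [ 0.4659 -0.162   0.1823] [ 0.1  0.4 -3. ] 0.014516675693357389
[   0  166   90  126 9203] butt y [-0.0666 -0.0668 -0.0669 -0.067  -0.0667 -0.0668 -0.0669 -0.067 ] x [0.529 0.484]
```

Emit:
move_arm --targets '[{"delta_pos":[0.03,0,-0.01],"spin":0},{"delta_pos":[0.065,-0.01,-0.03],"spin":0},{"delta_pos":[0.1,-0.03,-0.03],"spin":0},{"delta_pos":[0.135,-0.045,-0.03],"spin":0},{"delta_pos":[0.16,-0.061,-0.03],"spin":0},{"delta_pos":[0.171,-0.061,-0.01],"spin":0},{"delta_pos":[0.171,-0.061,0.003],"spin":0},{"delta_pos":[0.171,-0.061,0.009],"spin":0},{"delta_pos":[0.171,-0.061,0.011],"spin":0},{"delta_pos":[0.171,-0.061,0.011],"spin":0}]'

```text
t: 14.72
eef_pos: [0.5287, -0.328, 0.1703]
eef_rot: [-2.236, 2.206, 0.007]
force: [-0.2, -0.2, -1.5]
width: 0.0146
```

Emit:
move_arm --targets '[{"delta_pos":[0,0,0.001],"spin":0},{"delta_pos":[0,0,0.0015],"spin":0},{"delta_pos":[0,0,0.0015],"spin":0}]'

```text
t: 14.97
eef_pos: [0.5292, -0.3303, 0.1703]
eef_rot: [-2.233, 2.209, -0.0]
force: [0.1, 1.0, -1.8]
width: 0.0143
```

Emit:
move_arm --targets '[{"delta_pos":[0,0,0],"spin":0},{"delta_pos":[0,0,0],"spin":0},{"delta_pos":[0,0,0],"spin":0},{"delta_pos":[0,0,0],"spin":0},{"delta_pos":[0,0,0],"spin":0},{"delta_pos":[0,0,-0.02],"spin":0},{"delta_pos":[0,0,-0.05],"spin":0},{"delta_pos":[0,0,-0.09],"spin":0},{"delta_pos":[0,0,-0.13],"spin":0},{"delta_pos":[0,0.05,-0.15],"spin":0}]' --hand 0.3

```text
t: 15.8
eef_pos: [0.4983, -0.3308, 0.3208]
eef_rot: [-2.234, 2.196, -0.027]
force: [2.0, -0.9, 0.2]
width: 0.0617
```

```bash
python3 - <<'E'
from h import *
o=arm.get_obs();im=eyes.snapshot("wrist")[:,:,::-1]
d=eyes.snapshot("side")[:,:,::-1];s=eyes.snapshot("scene")[:,:,::-1]
print(o["t"],o["eef_pos"],o["force"])
c=np.zeros((600,800,3),np.uint8)
B=cv2.resize(d[170:330,210:370],None,fx=2.3,fy=2.3,interpolation=2);c[:368,:368]=B
B=cv2.resize(s[240:330,250:360],None,fx=3.5,fy=3.5,interpolation=2);c[:315,400:400+B.shape[1]]=B
c[360:,:320]=cv2.resize(im,(320,240))
B=cv2.resize(d[178:258,210:310],None,fx=3,fy=3,interpolation=2);c[350:590,400:700]=B
cv2.imwrite("pics/c6.png",c)
E
```

```text
15.8 [ 0.49827447 -0.33081061  0.32076319] [ 1.98506899 -0.86698362  0.21380669]
```

View pics/c6.png

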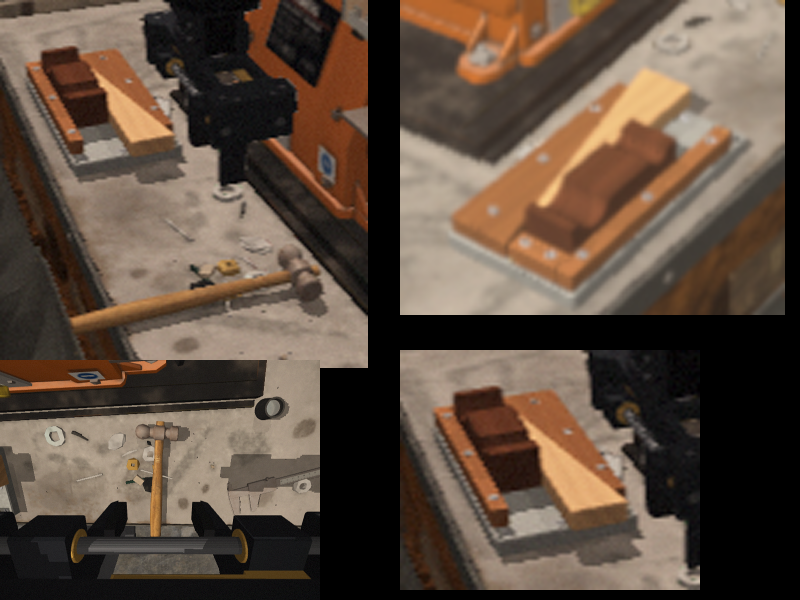

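Emit:
move_arm --targets '[{"delta_pos":[0,0,0],"spin":0},{"delta_pos":[0,0,0],"spin":0},{"delta_pos":[0,0,0],"spin":0},{"delta_pos":[0,0,0],"spin":0}]'

```text
t: 16.28
eef_pos: [0.4909, -0.331, 0.3143]
eef_rot: [-2.234, 2.208, 0.001]
force: [0.2, 0.2, -0.5]
width: 0.0616
```

```bash
python3 -c "
from plant import arm
print(arm.get_obs()['t'],arm.hand_in())"
```

```text
the job is handed in; nothing more can be done
16.2833 None
```

The forming block is in the clamp and the wedge is knocked in. The hammer is back on the bench at about its old place, and I handed the job in at 16.3 s of the 61 s allowed.

- **Block:** I set it down grooves up, flat on the board, with about 4 mm left to the end stop. I did not measure that gap again after the taps. The last pictures show the block between fence and wedge.
- **Wedge:** I gave four taps with the hammer's ball end. The butt's y went from -111 mm to -86 mm and then -67 mm, and taps 3 and 4 moved it no further, even with about 20 N on the fourth. By my measurement the wedge sits about 3.5 mm past the nominal point where the play is gone, which is about the error of the camera calibration and my pixel readings.
- **Hammer and the other things:** In the last picture the hammer lies flat, well clear of the clamp. The gripper never touched the wedge as far as I could tell, and I saw no sign that the other things had moved.
- **Not checked:** I had no way to measure the force of the wedge on the block. That it holds tight rests on the last two taps not moving the wedge.

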